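# Shut the bento and raise the carrier's telescoping handle

### The arm

A 6-joint arm with a two-finger parallel gripper is mounted at the origin on the work surface. World frame = base frame: x ahead of the robot, y to its left, z up, the work surface at z = 0. Lengths are in m, angles in rad, forces in N, time in s.
With the tool pointing down it reaches from about 0.25 to 0.775 m from the base axis. Payload 8.9 kg.
Tool frame: the origin (TCP) lies midway between the tips of the shut fingers; the grasp point (between the pads) lies 19 mm behind it (robot.grasp_offset is the distance from the TCP to the grasp point, in m); z points along the fingers, y is the line along which they close (so a half turn about z gives the same grasp; the last joint's range is limited). The gripper opens to 85 mm and grips with 20 to 120 N. Pads are 22 mm wide; open, the fingers measure 114 mm over their backs; the gripper's body (76 mm by 85 mm) begins 54 mm behind the grasp point. The pads swing forward as they close: fully open they stand 13 mm farther back than shut.
Start: joints at [-1.322, 0.291, -0.153, 1.127, 0, 1.431], TCP at [0.199, -0.486, 0.231] pointing down, gripper open.
Joint ranges: [-2.52, 2.52], [-0.91, 1.74], [-1.3, 1.37], [-1.96, 2.02], [-1.52, 1.47], [-3.14, 3.14]. Speed limits (rad/s): [2.22, 2.22, 2.79, 3.14, 3.14, 3.14].

### API

Orientations are given as a unit quaternion [x, y, z, w].
In Python, from station import robot, capture gives the robot as it stands. The module is installed in compiled form; this text tells all that it offers.
- The arm moves only by the shell command python3 -m handwheel 'ROWS'. ROWS is JSON, a list of rows, each a list of 5 numbers: the closure, from -1 (fully open) to 1 (shut), so that 0 is half open, then the shift along the tool's x, y, z each as a share of 0.25 m, from -1 to 1, then the turn about the tool's z as a share of 45 degrees, from -1 to 1. A call has 1 to 12 rows; each row is the pose to reach, as a shift and turn from the pose commanded when the call began, along the tool's axes at that moment; what a row does not reach only later rows make up. A row lasts 1/12 s, in which the tool goes at most 41.7 mm and 7.16 degrees, less where a joint would pass 70% of its speed; a pose out of reach is approached as far as the arm can. A call with a number of a shift or a turn outside -1 to 1 is refused whole. A call with a gripper value outside its range is refused whole. The fingers move at their own pace and stop on an object; the grip force is fixed at half the most. Time passes only in rows, so rows that repeat a pose let the fingers close. It gives the time, the measured TCP pose, the force, the opening and the grip force at its end, in the units of the state.
- robot.observe(): the state, without advancing time (a new reading comes with each control period).
- capture(name): name is "scene" or "side" or "wrist"; returns a dict with "pixels" (420x560x3 uint8, red, green, blue), "fx", "fy", "cx", "cy" (pixels), "dist" ([k1, k2, p1, p2, k3] as OpenCV has them; the pictures are not rectified), "cam_to_world" (4x4, takes a point from camera to world coordinates). Camera axes: x right, y up, looking along -z (the intrinsics and any distortion apply to the point x, -y, -z); pixel columns grow to the right and rows downward; lengths in m; the calibration is good to about 2 mm. A picture is of the moment at which its call begins. There is no depth.
- robot.close_job(): hands the job in; it is judged then, once.
The state is a dict: "t": time; "joint_pos": joint angles; "joint_velocities": joint speeds; "effort": joint torques, N m; "ee_pos": TCP position; "orientation": TCP orientation; "ft_force": force on the tool from outside, world axes, zero at the start; "ft_torque": the same for the moment, N m; "gripper_width": opening from 0.0 (shut) to 1.0 (fully open); "grip_force": force on a finger pad.
Only numpy, scipy, OpenCV 4.12 (cv2) and the standard library are available. Lean on these libraries where they do the work, as an engineer would, in place of code of your own. Each camera call takes 0.05 s, during which the arm holds its last target. There are 200 camera calls.

### The job

Lower the hinged lid of the bento box until it is fully shut. Then squeeze in the release button on the side of the carrier's telescoping handle and pull the handle up past its first stop to its second stop, fully extended. Finish while still holding the handle's grip there, and leave the other kitchen things on the table alone.

Things in the scene. Friction and masses are not known exactly. Their poses are not given: they have to be found in the camera images.
- carrier: Bento carrier: black tray 190 (x) x 320 (y) x 12 mm held to the table by suction feet (it does not move). Origin: centre of the tray's underside. On it, centred at y = -65 mm, stands a two-tier mustard bento, 140 (x) x 160 (y) mm, rim 102 mm above the table, hinged lid on top. At x = 0, y = +65 mm stands an upright steel sleeve 36 x 26 mm, 135 mm high, out of which the telescoping handle is pulled straight up. A low wooden case 30 mm high lies at y = +130 mm.
- lid (a joint): Bento lid angle, rad: 0 = shut, grows as it opens upward about the hinge on the carrier's +x side; starts 0.7 to 1.25. The lid is a flat plate, without a knob, 8 mm thick, reaching 140 mm from hinge line to free edge, 160 mm wide; a stiff hinge keeps it where it is left, so push it all the way down (from beyond/above on its outer face; a few newtons near the free edge).
- lid_hinge (a point): Middle of the lid's hinge line, level with the lid's underside when shut (102 mm above the table), at the +x rim of the bento; the hinge line runs along the carrier's y.
- handle (a joint): How far the telescoping handle is drawn up, m: 0 = down (start, latched), first stop 0.050, second stop 0.100 (end of travel). It moves only while the button is pressed; if the button is let go it latches at the next stop it reaches. It takes about 3 N to pull.
- grip_mid (a point): Centre of the handle's black grip bar: 100 mm along the carrier's x, 22 mm wide along y, 24 mm high; its centre is 149 mm above the table when the handle is down. The point's axes are the carrier's.
- button (a joint): Release button's depth, m: 0 = out, 0.006 = fully in; free to slide from about 0.004. Spring 2 N at first to 4.5 N fully in.
- button_face (a point): Centre of the grey button's face (36 mm along x, 18 mm high), in the middle of the grip's +y side; stands 7 mm proud of the grip when out, 1 mm when fully in. It is pushed toward -y of the carrier. Jaws closed across the grip (along the carrier's y) squeeze it in and hold the grip at once.
- pitcher: Bystander: glass soy pitcher with black flip cap, 72 mm across, 112 mm high, origin under its centre. Leave alone.
- bowl: Bystander: small white ceramic bowl with clip-on lid, 120 mm across, 60 mm high, origin under its centre. Leave alone.
- spatula: Bystander: wooden spatula lying along its x, 255 mm long, 55 mm wide, 9 mm high. Leave alone.
- tongs: Bystander: steel tongs lying along their x, 225 mm long, 75 mm wide, 14 mm high. Leave alone.

How it is judged:
On the way, in this order (a step that is already met when the one before it is completed fails the run):
1. the lid is shut while the handle is still down (value of joint lid below 0.06 rad and value of joint handle below 0.01 m), for 0.2 s.
2. the button is pressed in (value of joint button above 0.0035 m), for 0.1 s.
3. the handle is past its first stop (value of joint handle above 0.06 m).
4. the handle is at its second stop, held by the fingers (value of joint handle above 0.094 m and contact force between the fingers and handle above 2 N), for 0.3 s.
At the end, for the whole second after the job is handed in: The lid is shut (under 0.06 rad), the handle stands still at its second stop (drawn up more than 94 mm of 100) and the fingers hold its grip (contact over 2 N) (all of step 4 and value of joint lid below 0.06 rad and velocity of joint handle between -0.02 and 0.02 m/s); the arm keeps its last pose, push and grip.
It fails at once if the handle is drawn up while the lid is open (value of joint lid above 0.12 rad and value of joint handle above 0.02 m).
It fails at once if a bystander is moved more than 30 mm (distance of any of pitcher, bowl, spatula, tongs from where it was at the start of the episode above 0.03 m).
It fails at once if the pitcher is tipped (angle between pitcher's own z axis and vertical above 0.5 rad).
It also fails if it takes over 50 s, if anything falls off the work surface, if the arm or the gripper's body presses on something with over 40 N, if the wrist force passes 120 N, or if a joint passes its speed limit or range.

## Working session

There is one attempt and no reset: what is moved stays moved. The work goes in short steps, Python scripts to look and compute and a shell command to move; the robot and the scene stay as the last step left them, time stands still between calls to the robot, and variables do not carry over. Pictures are saved under pics/ and viewed, at most 10 in all, crops included, and the job is handed in when it is done.

```bash
mkdir -p pics; cat > h.py <<'E'
import numpy as np, cv2
from station import robot, capture
def snap(n,f=None):
    c=capture(n)
    np.save(f'pics/{f or n}.npy',c,allow_pickle=True)
    cv2.imwrite(f'pics/{f or n}.png',c['pixels'][:,:,::-1]); return c
def load(f): return np.load(f'pics/{f}.npy',allow_pickle=True).item()
def ray(c,uv):
    K=np.array([[c['fx'],0,c['cx']],[0,c['fy'],c['cy']],[0,0,1.]])
    p=cv2.undistortPoints(np.array([[uv]],float),K,np.array(c['dist'],float))[0,0]
    T=np.array(c['cam_to_world']); d=T[:3,:3]@np.array([p[0],-p[1],-1]); return T[:3,3],d/np.linalg.norm(d)
def plane(c,uv,z):
    o,d=ray(c,uv); return o+d*(z-o[2])/d[2]
def tri(*cu):
    A=np.zeros((3,3));b=np.zeros(3);L=[]
    for c,uv in cu:
        o,d=ray(c,uv);M=np.eye(3)-np.outer(d,d);A+=M;b+=M@o;L.append((o,d))
    p=np.linalg.solve(A,b); return p,[np.linalg.norm(np.cross(p-o,d)) for o,d in L]
def proj(c,P):
    K=np.array([[c['fx'],0,c['cx']],[0,c['fy'],c['cy']],[0,0,1.]])
    T=np.linalg.inv(np.array(c['cam_to_world'])); q=T[:3,:3]@P+T[:3,3]; q=q*[1,-1,-1]
    return cv2.projectPoints(q[None],np.zeros(3),np.zeros(3),K,np.array(c['dist'],float))[0].ravel()
E
python3 - <<'E'
from h import *
s=robot.observe(); print({k:np.round(v,3) for k,v in s.items()})
for n in('scene','side'):
    c=snap(n); print(n,c['fx'],np.round(c['cam_to_world'],3))
E
```

```text
{'t': np.float64(0.0), 'joint_pos': array([-1.322,  0.291, -0.154,  1.127,  0.   ,  1.431]), 'joint_velocities': array([-0.   , -0.001, -0.001,  0.   , -0.   ,  0.   ]), 'effort': array([ 2.0000e-03, -5.3715e+01,  3.3137e+01,  1.6000e-02, -0.0000e+00,
       -0.0000e+00]), 'ee_pos': array([ 0.198, -0.486,  0.231]), 'orientation': array([ 0.981,  0.193, -0.   , -0.001]), 'ft_force': array([-0.624, -0.801,  0.765]), 'ft_torque': array([-0.022, -0.038,  0.001]), 'grip_force': np.float64(0.0), 'gripper_width': np.float64(1.001)}
scene 535.4170710739753 [[-0.477 -0.601  0.641  1.749]
 [ 0.879 -0.341  0.334  0.623]
 [ 0.018  0.723  0.691  1.368]
 [ 0.     0.     0.     1.   ]]
side 476.5126331992488 [[-0.703  0.512 -0.493 -0.104]
 [-0.711 -0.491  0.504  0.721]
 [ 0.016  0.705  0.709  1.107]
 [ 0.     0.     0.     1.   ]]
```

View pics/scene.png

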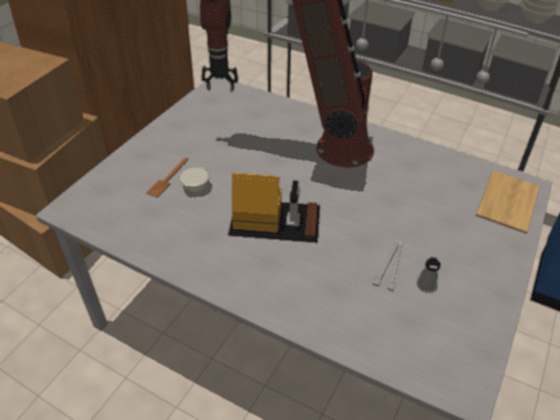

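View pics/side.png

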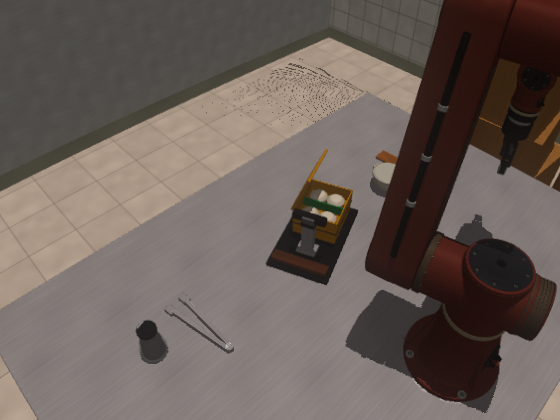

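The scene view shows the bento with its open lid at (256,200), the grip at (295,190) and the wooden case at (312,219). The side view has the box at (323,208), the open lid's edge at (317,166), and the grip near (313,218). I'll zoom in on the carrier in both.

```bash
python3 - <<'E'
import cv2,numpy as np
a=cv2.imread('pics/scene.png')[160:250,215:335]; b=cv2.imread('pics/side.png')[140:290,255:375]
a=cv2.resize(a,None,fx=3.3333,fy=3.3333,interpolation=cv2.INTER_CUBIC)
a=cv2.copyMakeBorder(a,0,200,0,0,cv2.BORDER_CONSTANT); b=cv2.resize(b,(400,500),interpolation=cv2.INTER_CUBIC)
cv2.imwrite('pics/z1.png',np.hstack([a[:500],b]))
E
```

```text
(no output)
```

View pics/z1.png

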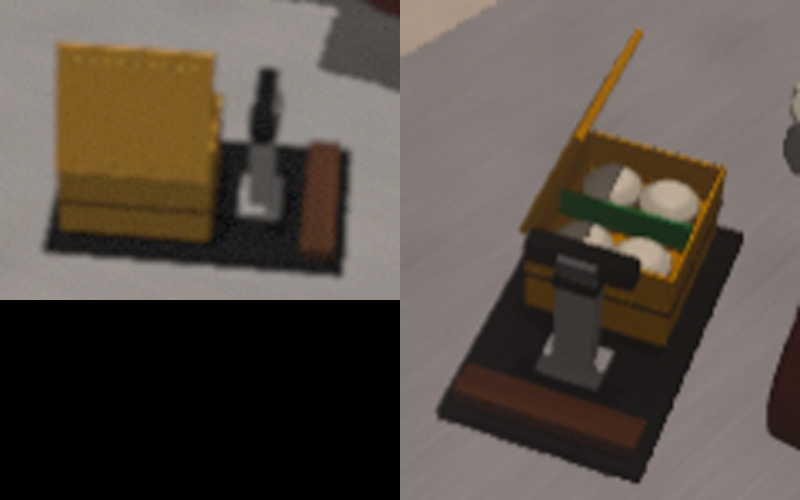

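The crop shows the tray corners, the lid edges and the grip bar clearly enough to triangulate; the hinge side faces away from the robot.

```bash
python3 - <<'E'
from h import *
A=load('scene');B=load('side')
a=lambda x,y:(215+x/3.3333-.35,160+y/3.3333-.35); b=lambda x,y:(255+(x-400)/3.3333-.35,140+y/3.3333-.35)
r=lambda v:np.round(v,3)
t1=tri((A,a(341,273)),(B,b(438,415)));t2=tri((A,a(348,152)),(B,b(640,480)))
print('++',r(t1[0]),r(t1[1]),'-+',r(t2[0]),r(t2[1]))
pm=plane(B,b(742,232),.01); pp=plane(A,a(47,250),.003); print('--',r(pm),'+-',r(pp), r(plane(A,a(341,273),.003)),r(plane(B,b(438,415),.005)))
for n,p,q in(('grip+x',(263,128),(532,245)),('grip-x',(267,82),(634,272)),('lid free +y',(213,52),(581,135)),('lid free -y',(58,43),(639,32))):
    t=tri((A,a(*p)),(B,b(*q)));print(n,r(t[0]),r(t[1]))
ppp=plane(A,a(341,273),.003); mpp=t2[0]; 
c=(pm+ppp)/2; c2=(pp+mpp)/2; print('centre',r(c),r(c2)); d=ppp-pp; print('y axis yaw',np.degrees(np.arctan2(d[1],d[0]))-90,np.linalg.norm(d)); d=mpp-pm; print(np.degrees(np.arctan2(d[1],d[0]))-90,np.linalg.norm(d))
d=ppp-mpp;print('x yaw',np.degrees(np.arctan2(d[1],d[0])))
E
```

```text
++ [0.548 0.137 0.001] [0.001 0.001] -+ [0.376 0.062 0.002] [0.001 0.001]
-- [ 0.502 -0.226  0.01 ] +- [ 0.672 -0.151  0.003] [0.549 0.136 0.003] [0.545 0.14  0.005]
grip+x [0.537 0.034 0.152] [0.002 0.002]
grip-x [ 0.46  -0.005  0.144] [0.002 0.002]
lid free +y [ 0.543 -0.024  0.234] [0. 0.]
lid free -y [ 0.605 -0.166  0.231] [0.001 0.001]
centre [ 0.525 -0.045  0.006] [ 0.524 -0.044  0.003]
y axis yaw 23.356166076940028 0.3123277165769802
23.649810557085885 0.314687934910565
x yaw 23.25602386416851
```

```bash
cat >> h.py <<'E'
C=np.array([.5245,-.0445]);YAW=np.radians(23.45)
def cart(x,y,z): c,s=np.cos(YAW),np.sin(YAW); return np.array([C[0]+c*x-s*y,C[1]+s*x+c*y,z])
def incar(P): c,s=np.cos(YAW),np.sin(YAW); d=np.asarray(P)[:2]-C; return np.array([c*d[0]+s*d[1],-s*d[0]+c*d[1],P[2]])
def where():
    from scipy.spatial.transform import Rotation as R
    s=robot.observe(); M=R.from_quat(s['orientation']).as_matrix()
    print('carrier-frame TCP mm',np.round(incar(s['ee_pos'])*1e3,1),'yaw',np.round(np.degrees(np.arctan2(M[1,0],M[0,0])),2),'tz',np.round(M[:,2],3),'F',np.round(s['ft_force'],1),'w',round(s['gripper_width'],3),'gf',round(s['grip_force'],1),'t',round(s['t'],2))
    return s,M
def shares(x,y,z):
    s,M=where(); print('to',x,y,z,'shares',np.round(M.T@(cart(x,y,z)-s['ee_pos'])/.25,3))
E
python3 -c "
from h import *
shares(.11,-.065,.30)"
python3 -m handwheel '[[0,0,0,-0.12,-0.03],[1,0.1,0,-0.28,-0.03],[1,0.25,-0.1,-0.28,-0.03],[1,0.4,-0.2,-0.28,-0.03],[1,0.55,-0.25,-0.28,-0.03],[1,0.7,-0.3,-0.28,-0.03],[1,0.85,-0.35,-0.28,-0.03],[1,1,-0.4,-0.28,-0.03],[1,1,-0.4,-0.28,-0.03]]'; python3 -c "
from h import *
shares(.11,-.065,.30)"
```

```text
carrier-frame TCP mm [-474.7 -275.   230.8] yaw 22.22 tz [-0.     0.001 -1.   ] F [-0.6 -0.2 -0.5] w 1.006 gf 0.0 t 0.1
to 0.11 -0.065 0.3 shares [ 2.32  -0.89  -0.275]
t: 0.85
ee_pos: [0.3962, -0.2941, 0.3011]
orientation: [0.978, 0.207, 0.001, -0.001]
ft_force: [0.1, 0.3, -0.4]
gripper_width: 0.002
grip_force: 0.0
carrier-frame TCP mm [-217.1 -178.   301.1] yaw 23.91 tz [ 0.001  0.002 -1.   ] F [ 0.1  0.3 -0.4] w 0.002 gf 0.0 t 0.85
to 0.11 -0.065 0.3 shares [ 1.312 -0.441  0.008]
```

```bash
python3 -m handwheel '[[1,0.15,-0.05,0,0],[1,0.3,-0.1,0,0],[1,0.45,-0.15,0,0],[1,0.6,-0.2,0,0],[1,0.75,-0.25,0,0],[1,0.9,-0.3,0,0],[1,1,-0.4,0,0],[1,1,-0.44,0,0],[1,1,-0.44,0,0]]'
python3 -m handwheel '[[1,0.15,0,0,0],[1,0.31,0,0,0],[1,0.31,0,0,0]]'
python3 -c "
from h import *
shares(.11,-.065,.19)
snap('wrist');snap('side','side2')"
```

```text
t: 1.6
ee_pos: [0.5772, -0.0955, 0.3006]
orientation: [0.979, 0.206, -0.001, -0.001]
ft_force: [-0.4, -0.1, 0.4]
gripper_width: 0.0
grip_force: 0.0
t: 1.85
ee_pos: [0.6523, -0.066, 0.2986]
orientation: [0.979, 0.205, -0.0, -0.001]
ft_force: [-0.8, 0.1, -0.4]
gripper_width: -0.006
grip_force: 0.0
carrier-frame TCP mm [108.6 -70.6 298.6] yaw 23.63 tz [-0.     0.001 -1.   ] F [-0.8  0.1 -0.4] w -0.006 gf 0.0 t 1.85
to 0.11 -0.065 0.19 shares [ 0.006 -0.022  0.435]
```

View pics/wrist.png

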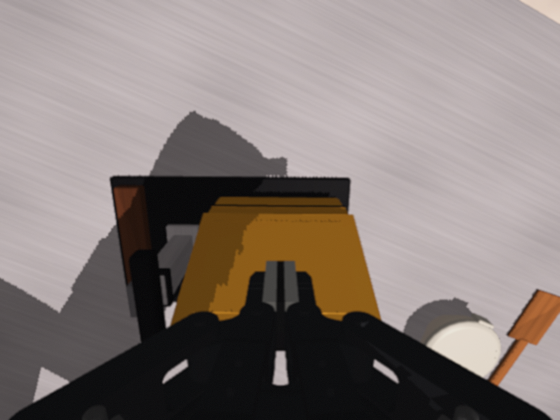

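The wrist view shows the tray's +x edge level at row 178, so the yaw is right, with the lid's outer face under the fingers. The grip is on the left at (145,290). Next I descend beyond the lid and push it over along its arc.

```bash
python3 -m handwheel '[[1,0,-0.02,0.15,0],[1,0,-0.02,0.3,0],[1,0,-0.02,0.43,0],[1,0,-0.02,0.43,0]]'
python3 -m handwheel '[[1,-0.1,0,0,0],[1,-0.2,0,0,0],[1,-0.26,0,0,0],[1,-0.32,0,0,0],[1,-0.38,0,0.02,0],[1,-0.43,0,0.04,0],[1,-0.48,0,0.085,0],[1,-0.52,0,0.13,0],[1,-0.55,0,0.18,0],[1,-0.58,0,0.23,0]]'
python3 -c "
from h import *
shares(-.039,-.065,.108)
snap('side','side3')"
```

```text
t: 2.28
ee_pos: [0.6414, -0.0631, 0.1879]
orientation: [0.979, 0.204, -0.005, -0.002]
ft_force: [-1.3, 0.9, -1.3]
gripper_width: 0.004
grip_force: 0.0
t: 3.12
ee_pos: [0.5136, -0.122, 0.1386]
orientation: [0.979, 0.204, 0.001, 0.001]
ft_force: [0.1, -0.6, 0.7]
gripper_width: -0.0
grip_force: 0.3
carrier-frame TCP mm [-40.9 -66.8 138.6] yaw 23.49 tz [ 0.003 -0.001 -1.   ] F [ 0.1 -0.6  0.7] w -0.0 gf 0.3 t 3.12
to -0.039 -0.065 0.108 shares [ 0.007 -0.007  0.123]
```

```bash
python3 -m handwheel '[[1,0,0,0.05,0],[1,0,0,0.1,0],[1,0,0,0.12,0],[1,0,0,0.12,0],[1,0,0,0.12,0]]'
python3 -c "
from h import *
where()
c=snap('side','side4')['pixels'][140:290,255:375,::-1];cv2.imwrite('pics/z4.png',cv2.resize(c,None,fx=4,fy=4,interpolation=cv2.INTER_CUBIC))"
```

```text
t: 3.58
ee_pos: [0.5139, -0.1217, 0.1101]
orientation: [0.979, 0.204, 0.001, 0.001]
ft_force: [-8.5, 1.0, 22.8]
gripper_width: 0.002
grip_force: 11.3
carrier-frame TCP mm [-40.4 -66.6 110.1] yaw 23.52 tz [ 0.002 -0.002 -1.   ] F [-8.5  1.  22.8] w 0.002 gf 11.3 t 3.58
```

View pics/z4.png

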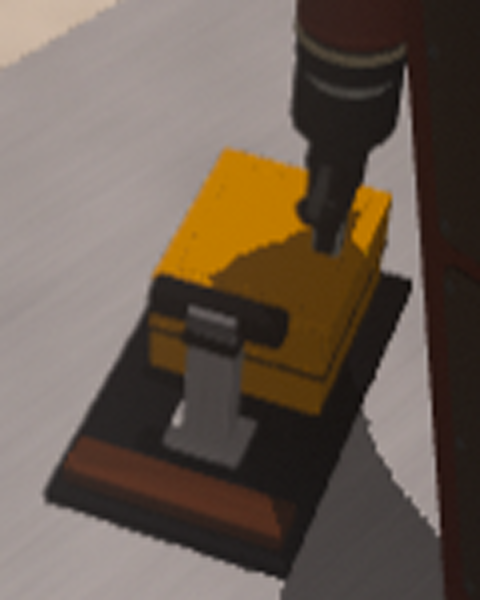

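The lid is down flat (TCP at 110 mm, 23 N pressing). Next I lift off and go above the grip with the jaws open.

```bash
python3 -m handwheel '[[1,0,0,0,0],[1,0,0,-0.12,0],[1,0,0,-0.26,0],[0.5,0,0,-0.4,0],[0,0.05,-0.1,-0.5,0],[-0.5,0.1,-0.25,-0.52,0],[-0.5,0.16,-0.4,-0.52,0],[-0.5,0.16,-0.53,-0.52,0],[-0.5,0.16,-0.53,-0.52,0],[-0.5,0.16,-0.53,-0.52,0]]'
python3 -c "
from h import *
shares(0,.0655,.13)
snap('wrist','wr5');snap('side','s5');snap('scene','sc5')"
```

```text
t: 4.47
ee_pos: [0.497, 0.0179, 0.2384]
orientation: [0.979, 0.205, 0.001, 0.0]
ft_force: [0.2, -0.2, 0.2]
gripper_width: 0.753
grip_force: 0.0
carrier-frame TCP mm [ -0.4  68.2 238.4] yaw 23.7 tz [ 0.002 -0.    -1.   ] F [ 0.2 -0.2  0.2] w 0.753 gf 0.0 t 4.47
to 0 0.0655 0.13 shares [0.001 0.01  0.434]
```

View pics/wr5.png

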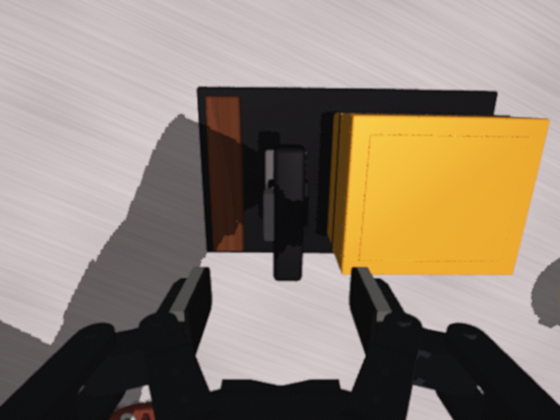

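The lid lies shut in this view. The grip bar spans columns 274–303 and rows 145–280, with the button on its left. I'll check its position by ray casting from this view.

```bash
python3 - <<'E'
from h import *
c=load('wr5'); f=lambda u,v,z:np.round(incar(plane(c,(u,v),z))*1e3,1)
print('top +x',f(289,145,.161),'top -x',f(287.5,280,.161),'L',f(274,260,.161),'R',f(302,260,.161))
print('tray',f(198,87,.012),f(496,92,.012),f(209,251,.012))
w=load('wrist')
print('2view +x end', [np.round(incar(p)*1e3,1) if i==0 else np.round(p,4) for i,p in enumerate(tri((c,(289,145)),(load('side'),(255+(527-400)/3.333-.35,140+238/3.333-.35))))])
E
```

```text
top +x [ 53.9  62.6 161. ] top -x [-44.5  62.6 161. ] L [-28.3  72.5 161. ] R [-28.2  52.3 161. ]
tray [ 96.8 153.8  12. ] [  94.3 -159.4   12. ] [-88.9 153.5  12. ]
2view +x end [array([ 51.9,  62. , 149.6]), array([0.0008, 0.0008])]
```

```bash
python3 -m handwheel '[[-0.5,0.02,0.02,0,0],[-0.5,0.02,0.02,0.12,0],[-0.5,0.02,0.02,0.24,0],[-0.5,0.02,0.02,0.34,0],[-0.5,0.02,0.02,0.43,0],[-0.5,0.02,0.02,0.43,0],[-0.5,0.02,0.02,0.43,0]]'
python3 -c "
from h import *
shares(.004,.063,.13)
snap('wrist','wr6')"
```

```text
t: 5.2
ee_pos: [0.5035, 0.0135, 0.1284]
orientation: [0.979, 0.204, -0.001, -0.0]
ft_force: [1.0, 0.4, 0.2]
gripper_width: 0.747
grip_force: 0.0
carrier-frame TCP mm [  3.8  61.6 128.4] yaw 23.49 tz [-0.002  0.    -1.   ] F [1.  0.4 0.2] w 0.747 gf 0.0 t 5.2
to 0.004 0.063 0.13 shares [ 0.001 -0.006 -0.007]
```

View pics/wr6.png

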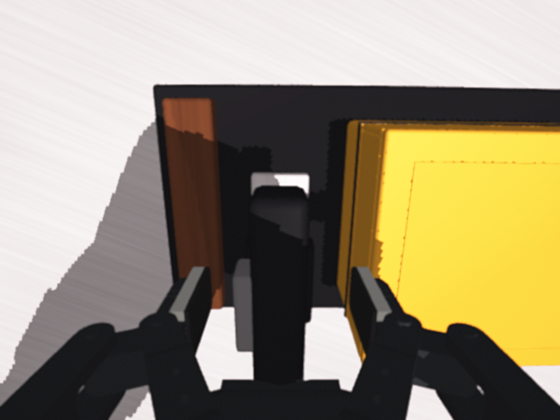

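The grip (columns 250–305) is centred between the jaws (210 and 350), with the button on the left. I'm closing now.

```bash
python3 -m handwheel '[[0,0,0,0,0],[0.5,0,0,0,0],[1,0,0,0,0],[1,0,0,0,0],[1,0,0,0,0],[1,0,0,0,0],[1,0,0,0,0]]'
python3 -c "
from h import *
where()"
```

```text
t: 5.83
ee_pos: [0.5044, 0.0146, 0.1302]
orientation: [0.979, 0.204, 0.001, 0.0]
ft_force: [-2.1, 2.2, 9.3]
gripper_width: 0.275
grip_force: 58.6
carrier-frame TCP mm [  5.1  62.3 130.2] yaw 23.59 tz [ 0.002  0.    -1.   ] F [-2.1  2.2  9.3] w 0.275 gf 58.6 t 5.83
```

The opening is 23.4 mm, so the button is fully in. Next I pull up.

```bash
python3 -m handwheel '[[1,0,0,-0.02,0],[1,0,0,-0.05,0],[1,0,0,-0.1,0],[1,0,0,-0.15,0],[1,0,0,-0.2,0],[1,0,0,-0.25,0],[1,0,0,-0.3,0],[1,0,0,-0.34,0],[1,0,0,-0.37,0],[1,0,0,-0.39,0],[1,0,0,-0.4,0],[1,0,0,-0.4,0]]'
python3 -c "
from h import *
where()"
```

```text
t: 6.83
ee_pos: [0.5021, 0.0139, 0.2292]
orientation: [0.979, 0.204, -0.001, 0.0]
ft_force: [-5.2, -3.8, -0.9]
gripper_width: 0.25
grip_force: 59.4
carrier-frame TCP mm [  2.6  62.5 229.2] yaw 23.53 tz [-0.003 -0.001 -1.   ] F [-5.2 -3.8 -0.9] w 0.25 gf 59.4 t 6.83
```

```bash
python3 -m handwheel '[[1,0,0,-0.01,0],[1,0,0,-0.02,0],[1,0,0,-0.02,0],[1,0,0,-0.02,0],[1,0,0,-0.02,0],[1,0,0,-0.02,0]]'
python3 -c "
from h import *
where(); c=snap('side','s7');d=snap('scene','sc7')
a=cv2.resize(d['pixels'][130:250,215:335,::-1],(400,400),interpolation=cv2.INTER_CUBIC);b=cv2.resize(c['pixels'][140:290,255:375,::-1],(400,500),interpolation=cv2.INTER_CUBIC)
cv2.imwrite('pics/z7.png',np.hstack([cv2.copyMakeBorder(a,0,100,0,0,0),b]))"
```

```text
t: 7.33
ee_pos: [0.502, 0.0139, 0.2328]
orientation: [0.979, 0.204, -0.002, 0.0]
ft_force: [-3.6, -3.6, -11.3]
gripper_width: 0.243
grip_force: 62.8
carrier-frame TCP mm [  2.6  62.5 232.8] yaw 23.53 tz [-0.004 -0.001 -1.   ] F [ -3.6  -3.6 -11.3] w 0.243 gf 62.8 t 7.33
```

View pics/z7.png

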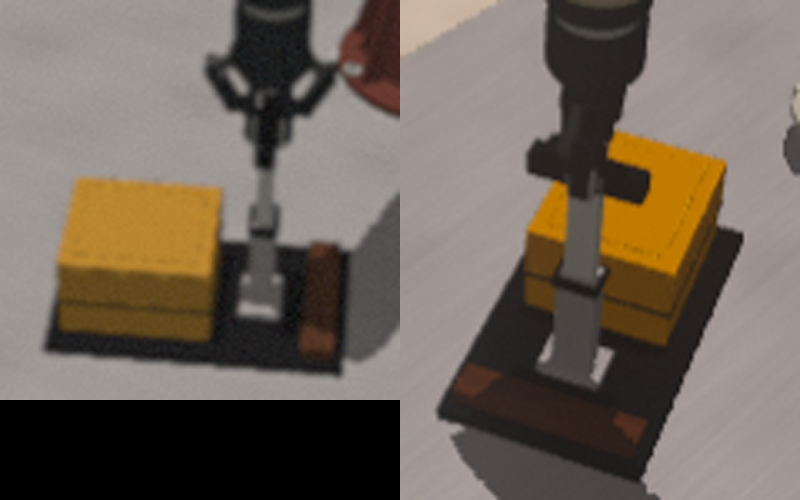

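```bash
python3 - <<'E'
from h import *
B=load('side'); 
for x in(.054,-.046):
  for z in(.149,.239,.249): u=proj(B,cart(x,.0627,z)); print(x,z,np.round((400+(u[0]+.35-255)*3.333,(u[1]+.35-140)*3.333)))
E
python3 -m handwheel '[[1,0,0,0,0],[1,0,0,0,0],[1,0,0,0,0],[1,0,0,0,0]]'
```

```text
0.054 0.149 [524. 239.]
0.054 0.239 [526. 160.]
0.054 0.249 [526. 151.]
-0.046 0.149 [635. 272.]
-0.046 0.239 [643. 193.]
-0.046 0.249 [644. 184.]
t: 7.77
ee_pos: [0.502, 0.0139, 0.2328]
orientation: [0.979, 0.204, -0.002, 0.0]
ft_force: [-3.0, -4.9, -10.9]
gripper_width: 0.254
grip_force: 62.8
```

```bash
python3 -c "
from station import robot
print(robot.close_job())"
```

```text
the job is handed in; nothing more can be done
None
```

I handed the job in with the bento lid shut and the handle drawn up about 100 mm to its second stop, the gripper still squeezing the button and holding the grip; no verdict came back, and I didn't check the other kitchen things for movement, though the arm stayed clear of them.

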